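# Lever a pressed bush loose

## Robot

A 7-joint arm with a two-finger parallel gripper is mounted at the origin on the work surface. World frame = base frame: x ahead of the robot, y to its left, z up, the work surface at z = 0. Lengths are in m, angles in rad, forces in N, time in s.
With the tool pointing down it reaches from about 0.425 to 0.875 m from the base axis. Payload 4.7 kg.
Tool frame: the origin (TCP) lies on the mounting face of the last link; the fingertips stand 182 mm ahead of it and the grasp point (between the pads) lies 164 mm ahead of it; z points along the fingers, y is the direction in which the jaws open and shut (so a half turn about z gives the same grasp; the last joint's range is limited). The gripper opens to 87 mm and grips with 3 to 60 N. Pads are 19 mm wide; open, the fingers measure 117 mm over their backs; the gripper's body (75 mm by 190 mm) begins 51 mm behind the grasp point.
Start: joints at [1.163, 0.321, -0.07, 1.45, 0.023, 1.371, -0.057], TCP at [0.266, -0.593, 0.405] pointing down, gripper open.
Joint ranges: [-2.86, 2.86], [-0.3, 2.09], [-1.38, 1.24], [0.06, 2.45], [-1.56, 4.7], [0.09, 2.05], [-2.69, 2.69]. Speed limits (rad/s): [2.57, 2.57, 3.14, 3.14, 3.14, 3.14, 3.14].

## Interface

Orientations are given as a rotation vector (axis times angle).
In Python, from bench import ctrl gives the robot as it stands. The module is installed in compiled form; this text tells all that it offers.
- The arm moves only by the tool play_rows, never from a script. Its argument "targets" is text: rows parted by semicolons, each of 7 numbers parted by spaces: the shift along the tool's x, y, z in cm, then the turn, a rotation vector about the tool's x, y, z in rad, then the opening, from -1 (shut) to 1 (fully open). In form: x y z ax ay az grip; .... A call has 1 to 20 rows; each row shifts and turns the pose as measured when the row begins, along the tool's axes as they then stand; what a row does not reach is not made up. A row lasts 1/8 s, in which the tool goes at most 62.5 mm and 10.7 degrees, less where a joint would pass 70% of its speed; a pose out of reach is approached as far as the arm can. A call is refused whole if a number of a shift passes 6.25 or a number of a turn 0.188, either way. A call with a gripper value outside its range is refused whole. The fingers move at their own pace and stop on an object; "newtons" is the grip in N (left out, the last holds). Time passes only in rows, so rows that do not move let the fingers close. It gives the time, the measured TCP pose, the force and the opening at its end, in the units of the state.
- ctrl.get_state(): the state, without advancing time (a new reading comes with each control period).
- ctrl.get_image(name): name is "side" or "top"; returns a dict with "pixels" (384x512x3 uint8, blue, green, red), "depth" (384x512 float32, m along the optical axis (not along the pixel's ray), 0 where there is no reading), "intrinsics" (3x3 intrinsics, pixels), "k1" (the pictures are not rectified: a ray, as slopes to the right and down, at radius r is drawn at 1 + k1 r^2 times it, then the intrinsics apply), "R" (3x3) and "t" (3): a world point X has camera coordinates R X + t. Camera axes: x right, y down, z forward; pixel columns grow to the right and rows downward; lengths in m; the calibration is good to about 2 mm. A picture is of the moment at which its call begins.
- ctrl.close_job(): hands the job in, once; it reports no verdict.
The state is a dict: "time": time; "joint_positions": joint angles; "qd": joint speeds; "joint_torque": joint torques, N m; "position": TCP position; "tool_rot": TCP orientation; "ft_force": force on the tool from outside, world axes, zero at the start; "torque": the same for the moment, N m; "grip_width": opening from 0.0 (shut) to 1.0 (fully open).
Only numpy, scipy, OpenCV 4.12 (cv2) and the standard library are available. Lean on these libraries where they do the work, as an engineer would, in place of code of your own. Each camera call takes 0.05 s, during which the arm holds its last target.

## Task

The flanged bush is stuck tight in the green housing. Take the flat pry bar from the wooden tool rest, lay it across the fulcrum between its two guide pins with its thin tip under the bush's flange, and press the bar's handle end down so that the bush is levered up by at least 6 mm. Do not touch the bush with the gripper; leave the bush raised, let go, and leave the bar at rest on the fixture or the bench.

Things in the scene. Friction and masses are not known exactly. Their poses are not given: they have to be found in the camera images.
- pry_bar: Loose flat steel bar, 240 x 22 x 8 mm, 0.24-0.39 kg, level on two rails 40 mm above the bench crossing under it 48-62 mm either side of its middle. Origin: middle of its underside (it balances at x = -9 mm); x along it to the thin tip (last 32 mm, 5 mm thick), z up. At x = -120 to -70 mm a rubber handle, 26 wide, top at z = 9.5 mm. A blunt 24 mm square drift lies 90 mm beside it: not the tool.
- pry_tip (a point): End of the pry bar's thin tip: 120 mm from the bar's origin along its +x, 2.5 mm above its underside.
- fulcrum: Fixed level steel rod, 14 mm thick, 70 mm long, its top 110 mm above the bench. Origin: middle of its topmost line, where the bar rests; x level, pointing to the bush; y along the rod; z up. Guide pins at y = +28 and -28 mm, 46 mm apart inside, rise 18 mm above it. Behind it (-x) lies only a 12 mm base plate, so the bar's handle can swing down.
- bush: Steel bush: round flange 84 mm across, 9 mm thick, on a 30 mm neck, tight in the green housing. It slides straight up only, 10 mm to a stop, needs about 30 N and stays where left. Origin: on its axis at the flange's underside; at the start 75 mm along the fulcrum's +x, 14 mm above the fulcrum's top and 24 mm above the housing: a 24 mm gap. The bush loose on the bench is a spare.
Not all that is in view belongs to the job. Leave any red or turquoise look-alike of the pry_bar alone.

How it is judged:
By the outcome, as a careful person would: the job done as asked, in the order asked, and still so for the second after the job is handed in, with the robot touching nothing.
It also fails if it takes over 51 s, if anything falls off the work surface, if the arm or the gripper's body presses on something with over 40 N, if the wrist force passes 120 N, or if a joint passes its speed limit or range.

## Working session

There is one attempt and no reset: what is moved stays moved. The work goes in short steps, Python scripts to look and compute and a tool call to move; the robot and the scene stay as the last step left them, time stands still between calls to the robot, and variables do not carry over. Pictures are saved under pics/ and viewed, and the job is handed in when it is done.

Besides the shell and the picture viewer there is one more tool, called after "Call:" as name(argument=value, ...), one argument or row to a line, values as JSON. play_rows: Moves the arm, as the interface text tells. Its arguments: {"type":"object","properties":{"targets":{"type":"string"},"newtons":{"type":"number"}},"required":["targets"]}

```bash
mkdir -p pics; ls; cat > h.py <<'E'
import numpy as np,cv2,pickle
from bench import ctrl
def grab(tag):
    o={}
    for n in("top","side"):
        o[n]=ctrl.get_image(n); cv2.imwrite(f"pics/{tag}_{n}.png",o[n]["pixels"])
    pickle.dump(o,open(f"{tag}.pkl","wb")); return o
def cloud(im):
    K=np.array(im["intrinsics"]);d=im["depth"];h,w=d.shape
    u,v=np.meshgrid(np.arange(w),np.arange(h))
    p=cv2.undistortPoints(np.stack([u,v],-1).reshape(-1,1,2).astype(float),K,np.array([im["k1"],0,0,0.])).reshape(h,w,2)
    X=np.dstack([p[...,0]*d,p[...,1]*d,d])
    return (X-np.array(im["t"]))@np.array(im["R"])
def ray(im,u,v,z):
    K=np.array(im["intrinsics"]);R=np.array(im["R"]);t=np.array(im["t"])
    p=cv2.undistortPoints(np.array([[[u,v]]],float),K,np.array([im["k1"],0,0,0.]))[0,0]
    c=-R.T@t;d=R.T@np.array([p[0],p[1],1.]);return c+d*(z-c[2])/d[2]
E
python3 - <<'E'
from h import *
o=grab("a")
for n in o: print(n,o[n]["intrinsics"],o[n]["k1"],-np.array(o[n]["R"]).T@np.array(o[n]["t"]),np.array(o[n]["R"])[2])
s=ctrl.get_state();print(s)
E
```

```text
pics
top [[417.25895964   0.         265.19193715]
 [  0.         417.25895964 194.31979709]
 [  0.           0.           1.        ]] -0.11638369175640181 [0.33443564 0.14405405 1.40486571] [ 0.11080834 -0.02626044 -0.99349479]
side [[352.19482661   0.         263.3645673 ]
 [  0.         352.19482661 193.25520009]
 [  0.           0.           1.        ]] -0.06566146670909578 [ 0.25366689 -0.452528    0.73923922] [ 0.25549442  0.65830789 -0.70806308]
{'time': 0.1, 'joint_positions': array([ 1.16308175,  0.32174107, -0.07008461,  1.45157641,  0.02263986,
        1.37081025, -0.0569379 ]), 'qd': array([-0.00047163, -0.00347681, -0.00099667, -0.00096767, -0.00129431,
       -0.00131087,  0.00173691]), 'joint_torque': array([-3.89737488e-04, -4.92571807e+01, -4.06008437e-01, -3.13398314e+01,
       -6.41197152e-02,  3.94538802e-02,  3.96765040e-05]), 'position': array([ 0.26600634, -0.59286628,  0.40376394]), 'tool_rot': array([-3.07034021e+00, -6.57329903e-01,  7.79265018e-04]), 'ft_force': array([-0.33392009,  0.10138869,  0.17534727]), 'torque': array([0.01811994, 0.03787514, 0.06333009]), 'grip_width': 0.9994787068776435}
```

View pics/a_top.png

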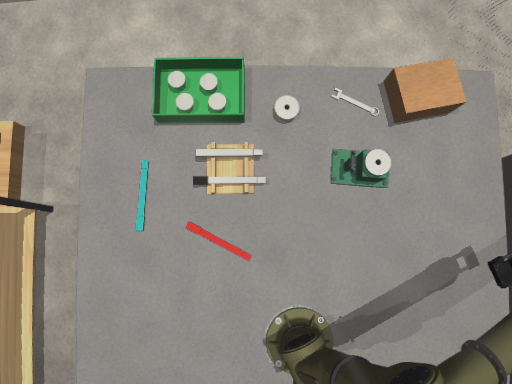

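View pics/a_side.png

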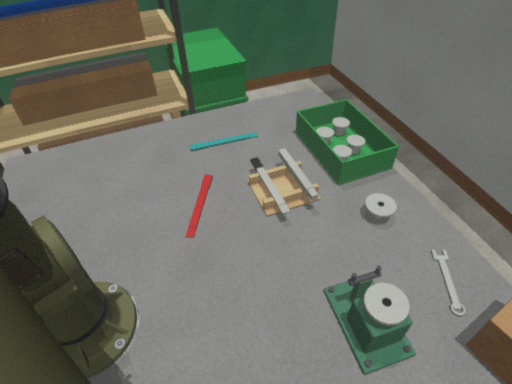

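```bash
python3 - <<'E'
from h import *
o=pickle.load(open("a.pkl","rb"))
a=o["top"]["pixels"][130:210,185:275];b=o["top"]["pixels"][135:200,320:400];c=o["side"]["pixels"][255:375,315:425]
cv2.imwrite("pics/z1.png",np.hstack([cv2.resize(a,(400,380),interpolation=2),cv2.resize(b,(400,380),interpolation=2)]))
cv2.imwrite("pics/z2.png",cv2.resize(c,None,fx=5,fy=5,interpolation=2))
for n in o:
  P=cloud(o[n]);z=P[...,2];px=o[n]["pixels"].astype(int)
  # bush flange top: z 0.133
  def rep(nm,m):
    if m.sum()>5:
      q=P[m]; c=q.mean(0); w,V=np.linalg.eigh(np.cov(q[:,:2].T)); 
      e=(q[:,:2]-c[:2])@V
      print(n,nm,m.sum(),c.round(4),"med z",np.median(q[:,2]).round(4),"major",V[:,1].round(4),"ext",np.ptp(e,axis=0).round(4), "mid",(c[:2]+V@((e.max(0)+e.min(0))/2)).round(4))
  box=lambda x0,x1,y0,y1:(P[...,0]>x0)&(P[...,0]<x1)&(P[...,1]>y0)&(P[...,1]<y1)
  B=box(.3,.6,-.25,.05); print(n,"max z in fulcrum area",z[B&(z<.2)].max())
  rep("flange",B&(z>.127)&(z<.142)&(px.min(-1)>120))
  rep("barall",box(.3,.52,.1,.42)&(z>.038)&(z<.055)&(P[...,0]<.49))
E
```

```text
top max z in fulcrum area 0.14009708841093846
top flange 235 [ 0.571  -0.2273  0.1336] med z 0.1337 major [-0.9589 -0.2838] ext [0.0533 0.0694] mid [ 0.5695 -0.2306]
side max z in fulcrum area 0.1355275388430412
side flange 603 [ 0.5686 -0.2282  0.1322] med z 0.1322 major [-0.9647 -0.2635] ext [0.0518 0.0732] mid [ 0.5675 -0.2315]
```

```bash
python3 - <<'E'
from h import *
o=pickle.load(open("a.pkl","rb"))
im=o["top"];P=cloud(im)
np.set_printoptions(linewidth=250,precision=3,suppress=True)
for v in (148,152,158,163,168,176,180,184): print(v,[tuple((P[v,u]*1000).round().astype(int)) for u in range(192,270,6)])
print()
for v in (153,158,163,168,173): print(v,[tuple((P[v,u]*1000).round().astype(int)) for u in range(334,396,4)])
E
```

```text
148 [(np.int64(652), np.int64(357), np.int64(1)), (np.int64(653), np.int64(337), np.int64(-4)), (np.int64(652), np.int64(316), np.int64(1)), (np.int64(652), np.int64(295), np.int64(0)), (np.int64(649), np.int64(273), np.int64(14)), (np.int64(651), np.int64(254), np.int64(4)), (np.int64(649), np.int64(233), np.int64(12)), (np.int64(650), np.int64(213), np.int64(9)), (np.int64(650), np.int64(192), np.int64(8)), (np.int64(642), np.int64(171), np.int64(44)), (np.int64(650), np.int64(151), np.int64(8)), (np.int64(651), np.int64(131), np.int64(-1)), (np.int64(650), np.int64(110), np.int64(4))]
152 [(np.int64(639), np.int64(357), np.int64(-3)), (np.int64(624), np.int64(328), np.int64(64)), (np.int64(624), np.int64(308), np.int64(66)), (np.int64(623), np.int64(288), np.int64(67)), (np.int64(623), np.int64(268), np.int64(68)), (np.int64(624), np.int64(249), np.int64(62)), (np.int64(625), np.int64(230), np.int64(60)), (np.int64(624), np.int64(210), np.int64(63)), (np.int64(623), np.int64(190), np.int64(68)), (np.int64(622), np.int64(170), np.int64(71)), (np.int64(624), np.int64(151), np.int64(
[... 6795 characters left out ...]
4(562), np.int64(-142), np.int64(11)), (np.int64(562), np.int64(-155), np.int64(13)), (np.int64(562), np.int64(-169), np.int64(12)), (np.int64(562), np.int64(-183), np.int64(11)), (np.int64(561), np.int64(-195), np.int64(18)), (np.int64(556), np.int64(-201), np.int64(51)), (np.int64(548), np.int64(-201), np.int64(101)), (np.int64(547), np.int64(-214), np.int64(104)), (np.int64(547), np.int64(-227), np.int64(102)), (np.int64(541), np.int64(-229), np.int64(139)), (np.int64(542), np.int64(-243), np.int64(135)), (np.int64(543), np.int64(-258), np.int64(130)), (np.int64(548), np.int64(-281), np.int64(99)), (np.int64(564), np.int64(-327), np.int64(1)), (np.int64(564), np.int64(-342), np.int64(0))]
```

View pics/z1.png

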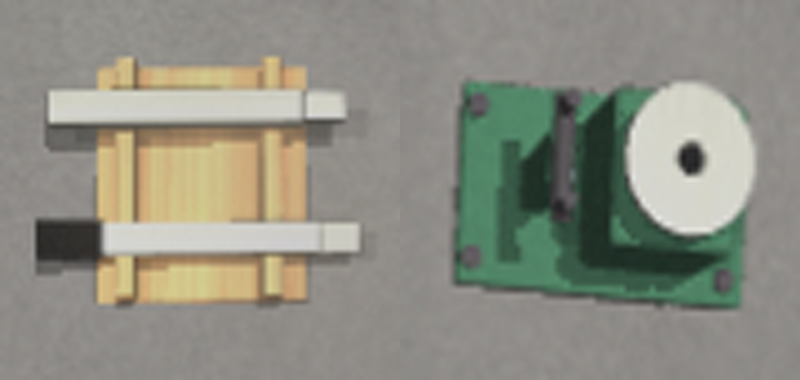

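View pics/z2.png

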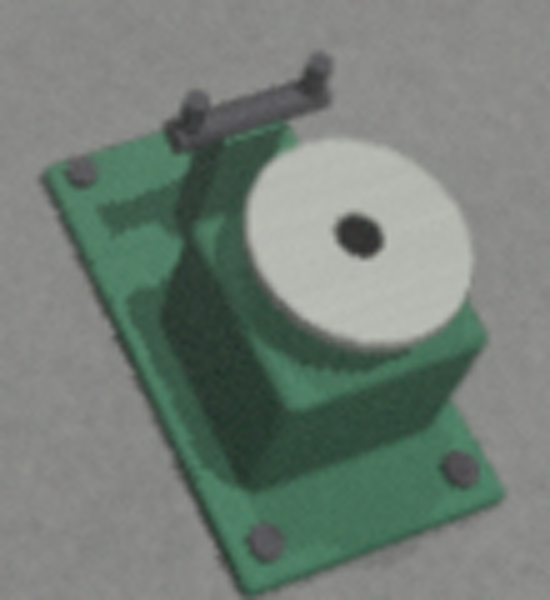

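```bash
cat > meas.py <<'E'
from h import *
def onplane(im,pts,z):
    return np.array([ray(im,u,v,z)[:2] for u,v in pts])
def big(m,roi):
    x0,x1,y0,y1=roi; mm=np.zeros_like(m,np.uint8); mm[y0:y1,x0:x1]=m[y0:y1,x0:x1]
    cs,_=cv2.findContours(mm,cv2.RETR_EXTERNAL,cv2.CHAIN_APPROX_NONE)
    c=max(cs,key=cv2.contourArea); return c.reshape(-1,2)
def rect(p):
    (c,s,a)=cv2.minAreaRect((p*1000).astype(np.float32)); return np.round(c,1),np.round(s,1),round(a,2)
E
python3 - <<'E'
from meas import *
o=pickle.load(open("a.pkl","rb"))
R={"top":dict(fl=(355,395,140,185),pl=(325,395,140,195),bar=(188,275,170,190)),
   "side":dict(fl=(355,415,275,330),pl=(320,420,260,370),bar=(245,300,150,220))}
for n in o:
  im=o[n];px=im["pixels"];hsv=cv2.cvtColor(px,cv2.COLOR_BGR2HSV);r=R[n]
  print(n)
  white=((hsv[...,1]<45)&(hsv[...,2]>165)).astype(np.uint8)
  c=big(white,r["fl"]); p=onplane(im,c,.133)
  (cx,cy),rad=cv2.minEnclosingCircle((p*1000).astype(np.float32)); e=cv2.fitEllipse((p*1000).astype(np.float32)); print(" flange",cx,cy,rad,e)
  g=((hsv[...,0]>60)&(hsv[...,0]<95)&(hsv[...,1]>80)).astype(np.uint8)
  c=big(g,r["pl"]);print(" plate",rect(onplane(im,c,.012)))
  c=big(white,r["bar"]);print(" steel px",c.min(0),c.max(0),rect(onplane(im,c,.0475)))
  dk=(px.max(-1)<70).astype(np.uint8); c=big(dk,r["bar"]);print(" handle px",c.min(0),c.max(0),rect(onplane(im,c,.0495)))
E
```

```text
top
 flange 579.15771484375 -245.21377563476562 41.69021224975586 ((578.8893432617188, -244.9977569580078), (79.72894287109375, 81.26759338378906), 99.27023315429688)
 plate (array([ 581. , -217.7]), array([195. , 120.1]), 85.77)
 steel px [208 177] [265 183] (array([533.5, 202.1]), array([187.4,  19.9]), 89.82)
 handle px [193 177] [206 184] (array([532. , 323.4]), array([43.1, 23.2]), 89.78)
side
 flange 576.3054809570312 -244.34136962890625 41.25909423828125 ((576.2462158203125, -244.4718475341797), (80.1181411743164, 80.54090118408203), 125.08708190917969)
 plate (array([ 591.5, -222.6]), array([196.6, 148.3]), 84.84)
 steel px [257 168] [289 212] (array([534. , 199.6]), array([189.7,  22. ]), 89.81)
 handle px [251 158] [260 168] (array([530.6, 318.9]), array([21.9, 43.7]), 0.07)
```

```bash
python3 - <<'E'
from meas import *
o=pickle.load(open("a.pkl","rb"))
im=o["top"]
a,b=[ray(im,u,v,.128) for u,v in((353.6,152.1),(352.4,170.6))]
print(a,b,(a+b)/2,np.degrees(np.arctan2(*(a-b)[[1,0]])),np.linalg.norm(a-b))
# side: crop px -> /5 + (315,255)
im=o["side"]
a,b=[ray(im,315+u/5,255+v/5,.128) for u,v in((320,66),(196,103))]
print(a,b,(a+b)/2,np.degrees(np.arctan2(*(a-b)[[1,0]])),np.linalg.norm(a-b))
for n in o:
  im=o[n];px=im["pixels"];hsv=cv2.cvtColor(px,cv2.COLOR_BGR2HSV)
  g=((hsv[...,0]>60)&(hsv[...,0]<95)&(hsv[...,1]>80)).astype(np.uint8)
  if n=="top":
    # lower & left edges of plate
    P=[]
    for u in range(335,362,2):
      v=np.where(g[165:200,u])[0]; P.append(ray(im,u,165+v.max()+.5,.012)[:2])
    P=np.array(P);f=np.polyfit(P[:,1],P[:,0],1);print("edge slope dx/dy deg",np.degrees(np.arctan(f[0])),P[0])
    P=[]
    for v in range(152,182,2):
      u=np.where(g[v,325:345])[0]; P.append(ray(im,325+u.min()-.5,v,.012)[:2])
    P=np.array(P);f=np.polyfit(P[:,0],P[:,1],1);print("left edge dy/dx deg",np.degrees(np.arctan(f[0])))
E
```

```text
[ 0.60981231 -0.16945753  0.128     ] [ 0.55066946 -0.16360781  0.128     ] [ 0.58024088 -0.16653267  0.128     ] -5.6486496081886886 0.05943144295733322
[ 0.60908469 -0.17473722  0.128     ] [ 0.55343577 -0.16958484  0.128     ] [ 0.58126023 -0.17216103  0.128     ] -5.289782052196212 0.055886933157921516
edge slope dx/dy deg 3.979984478267608 [ 0.52933155 -0.13023288]
left edge dy/dx deg -5.038787830401233
```

```bash
cat > plan.py <<'E'
from h import *
from scipy.spatial.transform import Rotation as Ro, Slerp
def cur():
    s=ctrl.get_state(); return np.array(s["position"]),Ro.from_rotvec(s["tool_rot"])
def down(yaw,pitch=0):
    """tool x along bar-backward dir at world angle yaw (deg); pitch deg>0: tip up"""
    b=np.radians(yaw); R=Ro.from_matrix(np.array([[np.cos(b),np.sin(b),0],[np.sin(b),-np.cos(b),0],[0,0,-1.]]))
    return R*Ro.from_euler('y',pitch,degrees=True)   # see sign test
def rows(wps,grip,vmax=.058,wmax=10.0,vlim=None):
    p,R=cur(); out=[]
    for i,(tp,tR,*n) in enumerate(wps):
        tp=np.array(tp)
        N=n[0] if n else int(max(1,np.ceil(np.linalg.norm(tp-p)/vmax),np.ceil(np.degrees((R.inv()*tR).magnitude())/wmax)))
        for k in range(N):
            f=1/(N-k); d=R.inv().apply((tp-p)*f)*100; w=(R.inv()*tR).as_rotvec()*f
            d=d.round(2); w=w.round(3)
            out.append(" ".join(f"{x:g}" for x in [*d,*w,grip])); p=p+R.apply(d/100); R=R*Ro.from_rotvec(w)
    print(len(out)); print("; ".join(out)); return out
E
python3 - <<'E'
from plan import *
# sign test: pitch>0 should move -x tool (tip side) upward => tool x has negative world z
print(down(90,10).as_matrix().round(3))
rows([((.55,-.2,.40),down(55)),((.534,.25,.30),down(90))],1)
E
```

```text
[[ 0.     1.     0.   ]
 [ 0.985  0.     0.174]
 [ 0.174  0.    -0.985]]
17
4.67 -2.69 0.05 -0 -0 -0.06 1; 4.82 -2.41 0.05 -0 -0 -0.06 1; 4.95 -2.11 0.04 -0 -0 -0.06 1; 5.07 -1.81 0.05 -0 -0 -0.06 1; 5.17 -1.5 0.04 -0 -0 -0.06 1; 5.25 -1.19 0.05 -0 -0 -0.06 1; 5.32 -0.88 0.04 -0.001 -0 -0.059 1; 5.36 -0.56 0.05 -0 -0 -0.06 1; 5.38 -0.24 0.04 -0.001 -0.001 -0.059 1; 4.49 -3.39 1.25 0 0 -0.076 1; 4.74 -3.04 1.25 0 0 -0.076 1; 4.95 -2.67 1.25 0 0 -0.076 1; 5.14 -2.29 1.25 0 0 -0.077 1; 5.31 -1.88 1.24 0 0 -0.076 1; 5.43 -1.48 1.25 0 0 -0.077 1; 5.53 -1.05 1.24 0 0 -0.076 1; 5.6 -0.64 1.25 0 0.001 -0.077 1
```

```bash
sed -i "s/from_euler('y',pitch/from_euler('y',-pitch/" plan.py
```

Call:
play_rows(
  targets="4.7 -2.7 0.05 0 0 -0.06 1; 4.8 -2.4 0.05 0 0 -0.06 1; 4.95 -2.1 0.05 0 0 -0.06 1; 5.05 -1.8 0.05 0 0 -0.06 1; 5.2 -1.5 0.05 0 0 -0.06 1; 5.25 -1.2 0.05 0 0 -0.06 1; 5.3 -0.9 0.05 0 0 -0.06 1; 5.35 -0.55 0.05 0 0 -0.06 1; 5.4 -0.25 0.05 0 0 -0.06 1; 4.5 -3.4 1.25 0 0 -0.076 1; 4.75 -3.05 1.25 0 0 -0.076 1; 4.95 -2.65 1.25 0 0 -0.076 1; 5.15 -2.3 1.25 0 0 -0.076 1; 5.3 -1.9 1.25 0 0 -0.076 1; 5.45 -1.5 1.25 0 0 -0.076 1; 5.55 -1.05 1.25 0 0 -0.076 1; 5.6 -0.65 1.25 0 0 -0.076 1",
)

```text
time: 2.22
position: [0.5271, 0.2723, 0.2914]
tool_rot: [-2.193, -2.242, 0.003]
ft_force: [0.6, 0.3, -0.4]
grip_width: 0.998
```

```bash
python3 - <<'E'
from plan import *
rows([((.5335,.256,.25),down(90)),((.5335,.256,.208),down(90),2)],1)
E
```

```text
3
-1.65 0.62 4.13 -0.005 -0.003 0.022 1; -0 0 2.1 -0 0 0 1; -0 0 2.1 -0 0 0 1
```

Call:
play_rows(
  targets="-1.65 0.6 4.1 -0.005 -0.003 0.022 1; 0 0 1 0 0 0 1",
)

```text
time: 2.48
position: [0.5308, 0.2623, 0.2387]
tool_rot: [-2.207, -2.23, -0.002]
ft_force: [0.0, -0.9, -0.0]
grip_width: 0.998
```

```bash
python3 - <<'E'
from plan import *
o=grab("b");print(cur()[0])
a=o["top"]["pixels"][120:215,180:290];b=o["side"]["pixels"][120:240,225:345]
cv2.imwrite("pics/zb.png",np.hstack([cv2.resize(a,(400,380),interpolation=2),cv2.resize(b,(400,380),interpolation=2)]))
rows([((.5335,.256,.208),down(90),2)],1)
E
```

```text
[0.53057519 0.26471267 0.24114317]
2
-0.45 0.14 1.65 0 -0.004 0.006 1; -0.44 0.14 1.66 0.001 -0.003 0.007 1
```

View pics/zb.png

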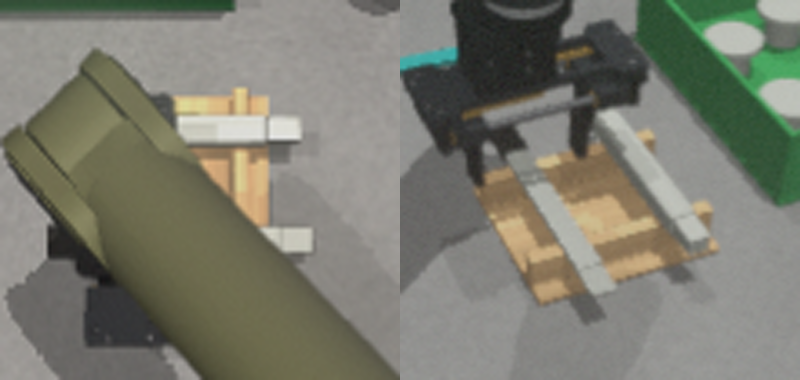

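Call:
play_rows(
  targets="-0.5 0.15 1.6 0 -0.004 0.006 1; -0.3 0.1 1.5 0 -0.003 0.007 1; 0 0 0 0 0 0 1",
)

```text
time: 2.95
position: [0.5347, 0.2559, 0.2109]
tool_rot: [2.223, 2.215, 0.006]
ft_force: [0.1, -0.5, -0.6]
grip_width: 1.0
```

```bash
python3 - <<'E'
from plan import *
print(cur()[0]);rows([((.5335,.256,.208),down(90),1)],1)
E
```

```text
[0.53467428 0.25589101 0.21088287]
1
0.01 -0.12 0.29 0.005 -0.001 -0.004 1
```

Call:
play_rows(
  targets="0 -0.1 0.3 0.004 0 -0.004 1; 0 0 0 0 0 0 -1; 0 0 0 0 0 0 -1; 0 0 0 0 0 0 -1; 0 0 0 0 0 0 -1; 0 0 0 0 0 0 -1; 0 0 0 0 0 0 -1",
  newtons=40,
)

```text
time: 3.82
position: [0.5342, 0.2564, 0.2093]
tool_rot: [2.22, 2.222, 0.006]
ft_force: [-0.7, -0.8, -0.2]
grip_width: 0.398
```

Call:
play_rows(
  targets="0 0 0 0 0 0 -1; 0 0 0 0 0 0 -1; 0 0 0 0 0 0 -1; 0 0 0 0 0 0 -1",
)

```text
time: 4.32
position: [0.5337, 0.2565, 0.2093]
tool_rot: [-2.221, -2.222, -0.004]
ft_force: [-1.1, -0.2, 1.9]
grip_width: 0.248
```

```bash
python3 - <<'E'
from plan import *
print(ctrl.get_state()["ft_force"])
rows([((.5337,.2565,.25),down(90),2),((.54,.22,.32),down(90),3),((.593,.0,.32),down(85.2),6)],-1)
E
```

```text
[-1.07118856 -0.21787834  1.89135409]
11
0 0 -2.04 0.001 -0.001 0 -1; 0 0.01 -2.03 0.001 -0.001 0 -1; -1.22 0.21 -2.33 -0 0 0 -1; -1.21 0.21 -2.34 -0 0 0 -1; -1.22 0.2 -2.33 -0 0 0 -1; -3.67 0.88 0 -0 0 0.014 -1; -3.65 0.93 0 -0 0 0.014 -1; -3.64 0.99 0 -0 0 0.014 -1; -3.63 1.04 0 -0 0 0.014 -1; -3.61 1.08 0 -0 0 0.014 -1; -3.6 1.14 0 -0 0 0.014 -1
```

Call:
play_rows(
  targets="0 0 -1 0 0 0 -1; 0 0 -2 0 0 0 -1; -1.2 0.2 -2.5 0 0 0 -1; -1.2 0.2 -2.5 0 0 0 -1; -1.2 0.2 -2.5 0 0 0 -1; -3.6 0.9 0 0 0 0.014 -1; -3.6 0.9 0 0 0 0.014 -1; -3.6 1 0 0 0 0.014 -1; -3.6 1 0 0 0 0.014 -1; -3.6 1.1 0 0 0 0.014 -1; -3 1.1 0 0 0 0.014 -1; 0 0 0 0 0 0 -1; 0 0 0 0 0 0 -1",
  newtons=50,
)

```text
time: 5.95
position: [0.5946, 0.0037, 0.333]
tool_rot: [2.302, 2.124, 0.024]
ft_force: [-0.5, 0.4, -2.6]
grip_width: 0.243
```

```bash
python3 - <<'E'
from plan import *
p,R=cur();print(p,R.as_matrix().round(3),ctrl.get_state()["ft_force"])
o=grab("c")
b=o["side"]["pixels"][150:375,225:425]
cv2.imwrite("pics/zc.png",np.hstack([cv2.resize(b,(500,560),interpolation=2)]))
E
```

```text
[0.59464524 0.00372057 0.33303326] [[ 0.08   0.997  0.017]
 [ 0.997 -0.08   0.003]
 [ 0.005  0.017 -1.   ]] [-0.45689747  0.43422887 -2.58701236]
```

View pics/zc.png

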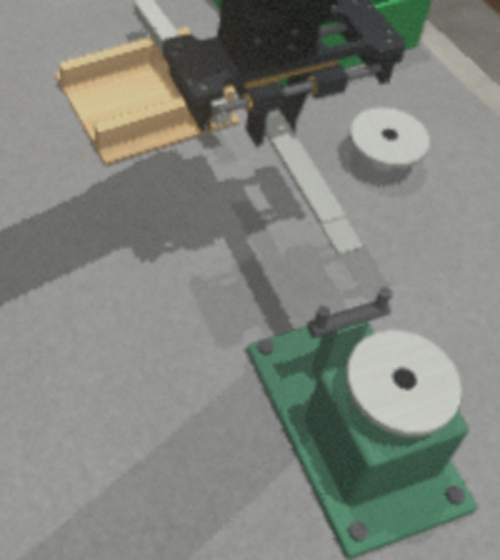

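View pics/c_top.png

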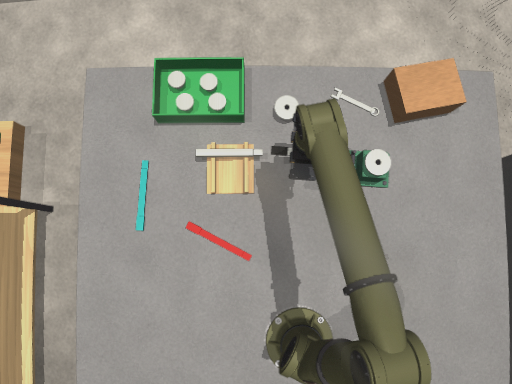

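```bash
python3 - <<'E'
from meas import *
o=pickle.load(open("c.pkl","rb"));im=o["side"];P=cloud(im)
for (a,b) in((337,250),(360,243),(321,216),(342,213),(271,139)):
  u=225+a/2.5;v=150+b/2.489
  print(round(u,1),round(v,1),"ray z=.1687",ray(im,u,v,.1687).round(4))
for (a,b) in((340,230),(300,170),(320,205),(285,145)):
  u=int(225+a/2.5);v=int(150+b/2.489); print(np.median(P[v-1:v+2,u-1:u+2].reshape(-1,3),axis=0).round(4))
E
```

```text
359.8 250.4 ray z=.1687 [ 0.5744 -0.1439  0.1687]
369.0 247.6 ray z=.1687 [ 0.595  -0.1453  0.1687]
353.4 236.8 ray z=.1687 [ 0.5811 -0.1098  0.1687]
361.8 235.6 ray z=.1687 [ 0.5986 -0.1139  0.1687]
333.4 205.8 ray z=.1687 [ 0.5869 -0.0189  0.1687]
[ 0.5882 -0.1269  0.1676]
[ 0.5911 -0.0608  0.1698]
[ 0.5861 -0.0997  0.1693]
[ 0.5937 -0.031   0.1702]
```

```bash
python3 - <<'E'
from plan import *
rows([((.5908,-.0363,.32),down(85.2),3),((.5908,-.0363,.2845),down(85.2),3)],-1)
E
```

```text
6
-1.34 -0.03 0.42 0.006 -0.001 0.001 -1; -1.34 -0.03 0.42 0.006 -0.001 0.002 -1; -1.34 -0.02 0.43 0.005 -0.002 0.001 -1; -0 0 1.18 0 0 0 -1; -0 0 1.18 0 0 0 -1; -0 0 1.19 0 0 0 -1
```

Call:
play_rows(
  targets="-1.3 0 0.4 0.006 0 0.001 -1; -1.3 0 0.4 0.006 0 0.001 -1; -1.3 0 0.4 0.005 0 0.001 -1; 0 0 0 0 0 0 -1; 0 0 1 0 0 0 -1; 0 0 1 0 0 0 -1; 0 0 0 0 0 0 -1",
)

```text
time: 6.92
position: [0.5907, -0.0357, 0.2976]
tool_rot: [-2.304, -2.128, -0.002]
ft_force: [-0.1, 0.1, -1.8]
grip_width: 0.244
```

```bash
python3 - <<'E'
from plan import *
p,R=cur();print(p,R.as_matrix().round(3),ctrl.get_state()["ft_force"])
rows([((.5908,-.0363,.2845),down(85.2),2)],-1)
E
```

```text
[ 0.59070036 -0.03571603  0.29759478] [[ 0.079  0.997 -0.003]
 [ 0.997 -0.079  0.005]
 [ 0.005 -0.003 -1.   ]] [-0.10870662  0.05646387 -1.84143603]
2
-0.03 0.01 0.65 -0.002 -0.002 0.002 -1; -0.03 0.01 0.66 -0.001 -0.003 0.002 -1
```

Call:
play_rows(
  targets="0 0 0.65 -0.002 -0.002 -0.002 -1; 0 0 0.5 -0.001 -0.003 -0.002 -1; 0 0 0 0 0 0 -1",
)

```text
time: 7.3
position: [0.5908, -0.0349, 0.2854]
tool_rot: [2.301, 2.137, -0.0]
ft_force: [-0.4, 0.4, -2.5]
grip_width: 0.238
```

```bash
python3 - <<'E'
from plan import *
p,R=cur();print(p,R.as_matrix().round(3),ctrl.get_state()["ft_force"])
o=grab("d")
b=o["side"]["pixels"][190:350,300:425]
cv2.imwrite("pics/zd.png",np.hstack([cv2.resize(b,(469,600),interpolation=2)]))
rows([((.5876,-.0742,.2835),down(85.2),4)],-1)
E
```

```text
[ 0.59077542 -0.03490137  0.28540355] [[ 0.074  0.997  0.   ]
 [ 0.997 -0.074 -0.001]
 [-0.     0.    -1.   ]] [-0.44087195  0.37112324 -2.47192132]
4
-0.98 -0.01 0.06 0 0 0.002 -1; -0.99 -0.01 0.06 0 0 0.003 -1; -0.98 -0.01 0.06 0.001 0 0.002 -1; -0.99 -0 0.06 0 0 0.003 -1
```

View pics/zd.png

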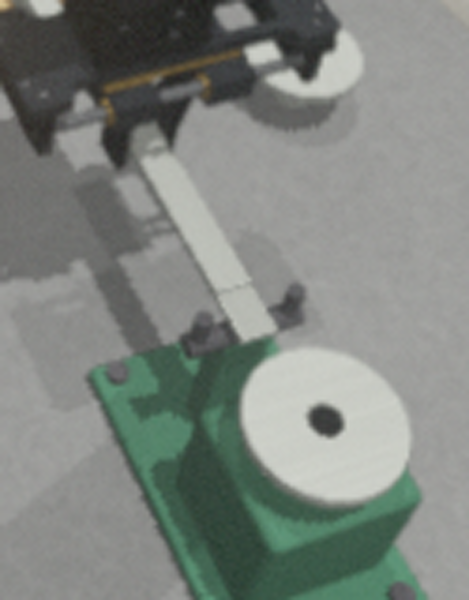

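Call:
play_rows(
  targets="-1 0 0.05 0 0 0.002 -1; -1 0 0.05 0 0 0.002 -1; -1 0 0 0 0 0.002 -1; -0.9 0 0 0 0 0.002 -1; 0 0 0 0 0 0 -1; 0 0 0 0 0 0 -1",
)

```text
time: 8.15
position: [0.5879, -0.0782, 0.2855]
tool_rot: [2.312, 2.123, 0.001]
ft_force: [-0.5, 0.6, -2.6]
grip_width: 0.247
```

```bash
python3 - <<'E'
from plan import *
p,R=cur();print(p,R.as_matrix().round(3),ctrl.get_state()["ft_force"])
o=grab("e")
b=o["side"]["pixels"][190:350,300:425]
cv2.imwrite("pics/ze.png",np.hstack([cv2.resize(b,(469,600),interpolation=2)]))
E
```

```text
[ 0.58787686 -0.07821286  0.28552643] [[ 0.085  0.996  0.002]
 [ 0.996 -0.085 -0.001]
 [-0.001  0.002 -1.   ]] [-0.51082864  0.56014434 -2.5520772 ]
```

View pics/ze.png

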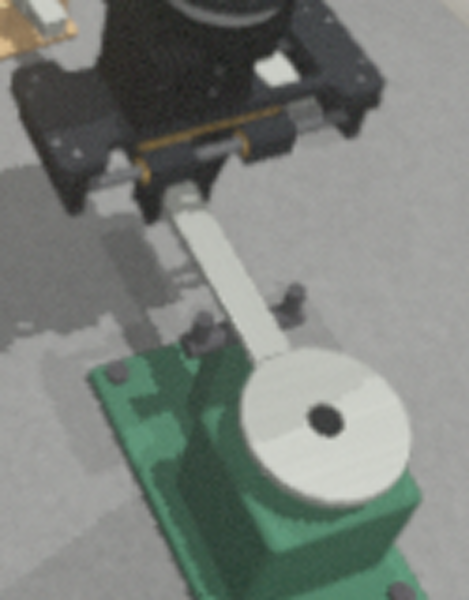

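```bash
cat > pry.py <<'E'
from plan import *
F=np.array([.5821,-.1700,.110]);YAW=85.2
b=np.radians(YAW);X=-np.array([np.cos(b),np.sin(b),0]);Z=np.array([0,0,1.])
def pose(th,d,lift=0.,g=.1486,h=.1693):
    t=np.radians(th);dr=np.cos(t)*X+np.sin(t)*Z;n=-np.sin(t)*X+np.cos(t)*Z
    tip=F-.007*Z+.007*n+d*dr+lift*Z
    R=down(YAW,th);m=R.as_matrix()
    return tip+m[:,0]*g-m[:,2]*h,R
if __name__=="__main__":
    p,R=cur();print(p,R.as_matrix().round(3)); print(pose(0,.057)[0])
    for th in(4,8,10.5):
        print(th,pose(th,.054)[0].round(4))
    rows([(*pose(3,.054,.003),2),(*pose(7,.054,.002),2),(*pose(9,.054,.001),2)],-1)
E
python3 pry.py
```

```text
[ 0.58790626 -0.07810143  0.28551   ] [[ 0.085  0.996  0.002]
 [ 0.996 -0.085 -0.002]
 [-0.001  0.002 -1.   ]]
[ 0.58976489 -0.07872125  0.2793    ]
4 [ 0.591  -0.0637  0.2723]
8 [ 0.592  -0.0522  0.2644]
10.5 [ 0.5926 -0.0453  0.2591]
6
0.58 0.09 0.42 0.001 -0.025 -0.001 -1; 0.6 0.1 0.4 0.001 -0.026 -0 -1; 0.6 -0 0.4 0 -0.035 -0 -1; 0.62 -0 0.39 0 -0.035 -0 -1; 0.31 -0 0.22 0 -0.017 -0 -1; 0.32 -0 0.21 0 -0.018 -0 -1
```

Call:
play_rows(
  targets="0.6 0 0.4 0 -0.025 0 -1; 0.6 0.1 0.4 0 -0.025 0 -1; 0.6 0 0.4 0 -0.035 0 -1; 0.6 0 0.4 0 -0.035 0 -1; 0 0 0 0 0 0 -1",
)

```text
time: 8.88
position: [0.5911, -0.0499, 0.2668]
tool_rot: [2.242, 2.069, -0.14]
ft_force: [-0.9, -0.4, -2.7]
grip_width: 0.243
```

```bash
cat > chk.py <<'E'
from pry import *
import sys
p,R=cur();m=R.as_matrix();s=ctrl.get_state()
tip=p-m[:,0]*.1486+m[:,2]*.1693
print("p",p.round(4),"pitch",np.degrees(np.arcsin(-m[2,0])).round(2),"yaw",np.degrees(np.arctan2(m[1,0],m[0,0])).round(2),"f",s["ft_force"].round(1),"grip mm",s["grip_width"]*87,"t",s["time"])
print("tip X,z rel F",((tip-F)@X).round(4),(tip-F)[2].round(4))
u=-m[:,0];k=((F-tip)@X)/(u@X);print("underside height at F:",((tip+k*u)[2]-F[2]).round(4))
if len(sys.argv)>1:
    o=grab(sys.argv[1]);b=o["side"]["pixels"][190:350,280:430]
    cv2.imwrite(f"pics/z{sys.argv[1]}.png",cv2.resize(b,(562,600),interpolation=2))
    for n,r in(("top",(355,395,140,185)),("side",(345,415,265,335))):
        P=cloud(o[n]);q=P[r[2]:r[3],r[0]:r[1]].reshape(-1,3);c=np.array([.577,-.2447])
        k=np.hypot(*(q[:,:2]-c).T)<.036;k&=(q[:,2]>.11)&(q[:,2]<.17)
        k2=np.hypot(*(q[:,:2]-c).T)>.012;k&=k2
        print(n,"flange z med",np.median(q[k,2]).round(4),k.sum())
E
python3 chk.py f; python3 -c "
from pry import *
rows([(*pose(7,.054,.001),1),(*pose(9,.054,.0),2)],-1)"
```

```text
p [ 0.5911 -0.0499  0.2668] pitch 7.29 yaw 85.41 f [-0.9 -0.4 -2.7] grip mm 21.179409693350017 t 8.875
tip X,z rel F 0.0484 0.0077
underside height at F: 0.0015
top flange z med 0.1333 354
side flange z med 0.1322 941
3
-0.39 0.08 0.03 0.003 0.005 0.002 -1; 0.31 -0 0.22 0 -0.017 -0 -1; 0.32 -0 0.22 0 -0.018 -0 -1
```

Call:
play_rows(
  targets="-0.45 0.1 0 0.003 0 0 -1; 0 0 0.1 0 0 0 -1; 0 0 0 0 0 0 -1",
)

```text
time: 9.35
position: [0.5922, -0.0575, 0.2673]
tool_rot: [2.247, 2.065, -0.142]
ft_force: [0.2, -0.4, -2.8]
grip_width: 0.244
```

```bash
python3 chk.py g;  python3 -c "
from pry import *
rows([(*pose(9,.054,.0),2)],-1)"
```

```text
p [ 0.5922 -0.0575  0.2673] pitch 7.29 yaw 85.17 f [ 0.2 -0.4 -2.8] grip mm 21.209985092329475 t 9.35
tip X,z rel F 0.0559 0.0082
underside height at F: 0.0011
top flange z med 0.1335 347
side flange z med 0.1321 932
2
0.43 -0.03 0.2 0 -0.015 -0 -1; 0.43 -0.03 0.19 0.001 -0.015 -0 -1
```

View pics/zg.png

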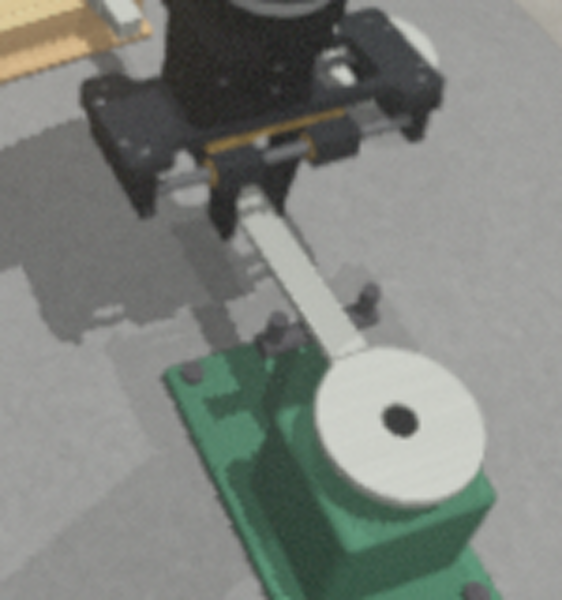

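Call:
play_rows(
  targets="0.35 0 0.2 0 -0.015 0 -1; 0.35 0 0.15 0 -0.015 0 -1; 0 0 0 0 0 0 -1",
)

```text
time: 9.82
position: [0.5927, -0.0502, 0.2626]
tool_rot: [2.229, 2.05, -0.177]
ft_force: [0.5, -1.0, -1.6]
grip_width: 0.244
```

```bash
python3 chk.py
```

```text
p [ 0.5927 -0.0502  0.2626] pitch 9.12 yaw 85.2 f [ 0.5 -1.  -1.6] grip mm 21.239468580362114 t 9.825
tip X,z rel F 0.0533 0.009
underside height at F: 0.0005
```

Call:
play_rows(
  targets="0 0 0 0 0 0 0.3; 0 0 0 0 0 0 0.3; 0 0 0 0 0 0 0.3; 0 0 0 0 0 0 0.3",
)

```text
time: 10.32
position: [0.5936, -0.0502, 0.2643]
tool_rot: [2.227, 2.048, -0.175]
ft_force: [0.4, 0.8, -0.1]
grip_width: 0.599
```

```bash
python3 chk.py i
```

```text
p [ 0.5936 -0.0502  0.2643] pitch 9.17 yaw 85.19 f [ 0.4  0.8 -0.1] grip mm 52.090027970441795 t 10.325
tip X,z rel F 0.0533 0.0108
underside height at F: 0.0022
top flange z med 0.1335 351
side flange z med 0.1322 936
```

View pics/zi.png

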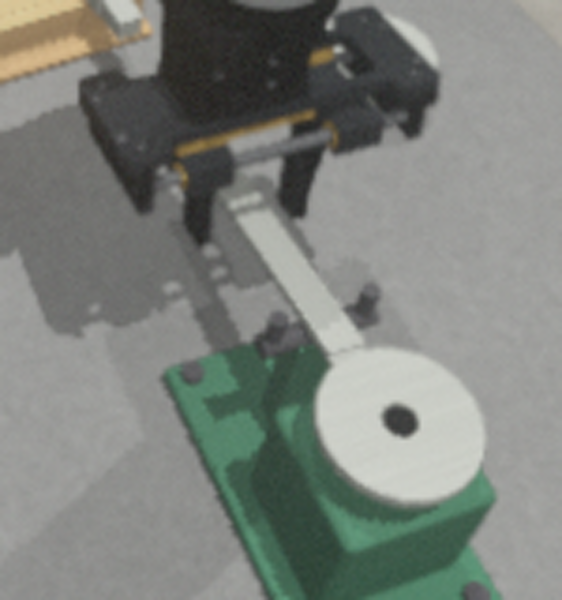

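Call:
play_rows(
  targets="1.5 0 0.05 0 0 0 0.3; 1.5 0 0.05 0 0 0 0.3; 1.5 0 0.05 0 0 0 0.3; 1.3 0 0 0 0 0 0.3; 0 0 0 0 0 0 0.3",
)

```text
time: 11.05
position: [0.5984, 0.0128, 0.2524]
tool_rot: [2.225, 2.052, -0.173]
ft_force: [0.3, 0.4, -0.3]
grip_width: 0.647
```

```bash
python3 chk.py j;python3 -c "
from pry import *
print(pose(10,.0535,g=.212)[0]);rows([(*pose(10,.0535,g=.212),1)],.3)"
```

```text
p [0.5984 0.0128 0.2524] pitch 9.08 yaw 85.35 f [ 0.3  0.4 -0.3] grip mm 56.27702357057548 t 11.05
tip X,z rel F -0.01 -0.0013
underside height at F: 0.0003
top flange z med 0.1332 354
side flange z med 0.1322 934
[0.59772317 0.0160514  0.24909837]
1
0.55 -0.12 0.26 0.004 -0.015 0 0.3
```

View pics/zj.png

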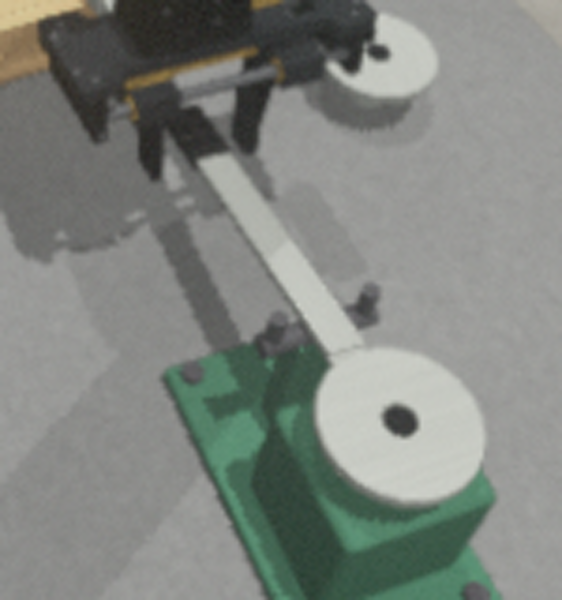

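Call:
play_rows(
  targets="0.1 -0.1 0.2 0 -0.015 0 0.3; 0 0 0 0 0 0 -1; 0 0 0 0 0 0 -1; 0 0 0 0 0 0 -1; 0 0 0 0 0 0 -1; 0 0 0 0 0 0 -1; 0 0 0 0 0 0 -1",
  newtons=50,
)

```text
time: 12.02
position: [0.5976, 0.0093, 0.2505]
tool_rot: [2.221, 2.036, -0.193]
ft_force: [-0.1, -0.0, -0.2]
grip_width: 0.291
```

```bash
python3 chk.py k
```

```text
p [0.5976 0.0093 0.2505] pitch 10.13 yaw 85.0 f [-0.1 -0.  -0.2] grip mm 25.351411043031632 t 12.025
tip X,z rel F -0.0039 0.0
underside height at F: 0.0007
top flange z med 0.1334 348
side flange z med 0.1322 944
```

View pics/zk.png

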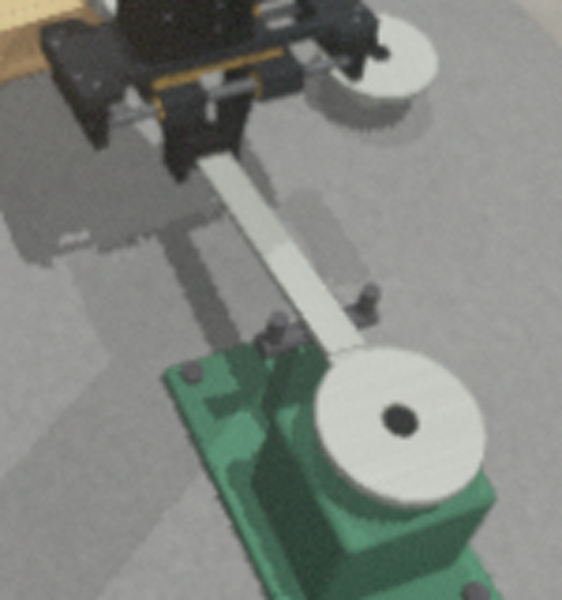

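```bash
python3 -c "
from pry import *
print(pose(10.1,.0535,g=.2067)[0])
for t in(13,16,19.5):print(t,pose(t,.0535,g=.2067)[0].round(4))
rows([(*pose(13,.0535,g=.2067),2),(*pose(16,.0535,g=.2067),2),(*pose(19.5,.0535,g=.2067),2)],-1)"
```

```text
[0.59730787 0.01110564 0.24970173]
13 [0.5979 0.0183 0.2403]
16 [0.5985 0.0252 0.2302]
19.5 [0.5991 0.0325 0.218 ]
6
0.53 -0.03 0.42 0.002 -0.025 -0.002 -1; 0.54 -0.02 0.41 0.001 -0.025 -0.002 -1; 0.45 -0 0.41 0 -0.026 0 -1; 0.47 -0 0.41 0 -0.026 0 -1; 0.52 -0 0.48 0 -0.031 0 -1; 0.54 -0 0.47 0 -0.03 0 -1
```

Call:
play_rows(
  targets="0.45 0 0.4 0 -0.025 0 -1; 0.45 0 0.4 0 -0.025 0 -1; 0 0 0 0 0 0 -1",
)

```text
time: 12.5
position: [0.5988, 0.0173, 0.2445]
tool_rot: [2.191, 2.004, -0.25]
ft_force: [-2.2, 0.2, 3.0]
grip_width: 0.296
```

```bash
python3 chk.py l; python3 -c "
from pry import *
rows([(*pose(16,.0535,g=.2067),2),(*pose(19.5,.0535,g=.2067),2)],-1)"
```

```text
p [0.5988 0.0173 0.2445] pitch 13.34 yaw 84.84 f [-2.2  0.2  3. ] grip mm 25.733949567863412 t 12.5
tip X,z rel F -0.0044 0.004
underside height at F: 0.0051
top flange z med 0.1345 358
side flange z med 0.1331 931
4
0.55 -0.06 0.59 0.002 -0.024 -0.003 -1; 0.56 -0.05 0.58 0.003 -0.023 -0.003 -1; 0.52 0 0.49 -0 -0.031 -0 -1; 0.54 0 0.46 -0 -0.03 -0 -1
```

Call:
play_rows(
  targets="0.5 0 0.6 0 -0.024 0 -1; 0.5 0 0.6 0 -0.024 0 -1; 0.4 0 0.5 0 -0.02 0 -1; 0 0 0 0 0 0 -1",
)

```text
time: 13.1
position: [0.6007, 0.0266, 0.2295]
tool_rot: [2.152, 1.957, -0.323]
ft_force: [-2.4, -0.0, 4.0]
grip_width: 0.292
```

```bash
python3 chk.py m; python3 -c "
from pry import *
rows([(*pose(19.5,.0535,g=.2067),2)],-1)"
```

```text
p [0.6007 0.0266 0.2295] pitch 17.64 yaw 84.46 f [-2.4 -0.   4. ] grip mm 25.377787246224493 t 13.1
tip X,z rel F -0.0046 0.0032
underside height at F: 0.0047
top flange z med 0.1385 353
side flange z med 0.1374 940
2
0.45 -0.11 0.45 0.003 -0.016 -0.006 -1; 0.46 -0.11 0.45 0.004 -0.017 -0.007 -1
```

View pics/zm.png

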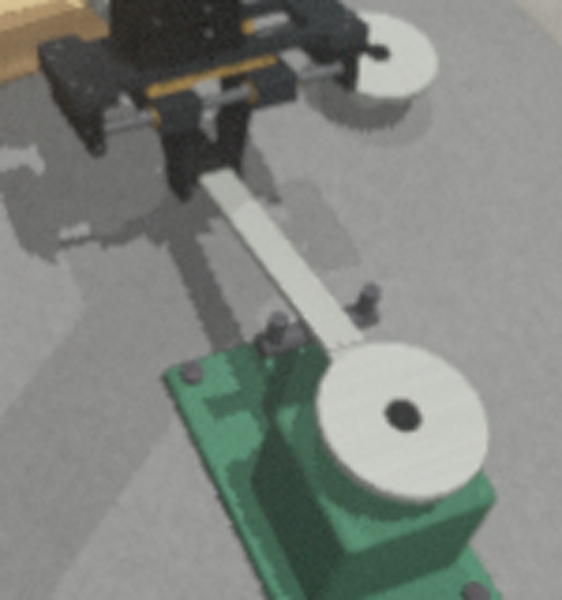

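Call:
play_rows(
  targets="0.35 -0.05 0.5 0 -0.025 -0.003 -1; 0.35 -0.05 0.5 0 -0.025 -0.003 -1; 0 0 0 0 0 0 -1",
)

```text
time: 13.58
position: [0.6008, 0.0329, 0.2213]
tool_rot: [2.119, 1.932, -0.37]
ft_force: [-2.9, -1.2, 3.8]
grip_width: 0.292
```

```bash
python3 chk.py n
```

```text
p [0.6008 0.0329 0.2213] pitch 20.49 yaw 84.56 f [-2.9 -1.2  3.8] grip mm 25.4124528426531 t 13.575
tip X,z rel F -0.0053 0.0048
underside height at F: 0.0067
top flange z med 0.1405 352
side flange z med 0.1394 940
```

Call:
play_rows(
  targets="0.15 0 0.45 0 -0.012 0 -1; 0.1 0 0.2 0 -0.005 0 -1; 0 0 0 0 0 0 -1",
)

```text
time: 14.05
position: [0.6012, 0.0348, 0.2177]
tool_rot: [2.112, 1.918, -0.386]
ft_force: [-2.7, 0.2, 5.2]
grip_width: 0.292
```

```bash
python3 chk.py o
```

```text
p [0.6012 0.0348 0.2177] pitch 21.5 yaw 84.31 f [-2.7  0.2  5.2] grip mm 25.39538338478513 t 14.05
tip X,z rel F -0.0053 0.0046
underside height at F: 0.0067
top flange z med 0.1415 353
side flange z med 0.1403 952
```

View pics/zo.png

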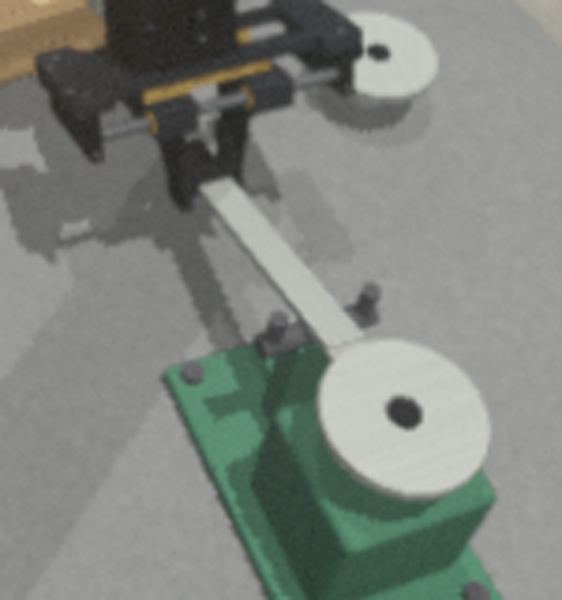

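Call:
play_rows(
  targets="0 0 -0.1 0 0 0 -1; 0 0 0 0 0 0 0.3; 0 0 0 0 0 0 0.3; 0 0 0 0 0 0 0.3; 0 0 0 0 0 0 0.3",
)

```text
time: 14.78
position: [0.6011, 0.0352, 0.2172]
tool_rot: [2.111, 1.919, -0.386]
ft_force: [-0.1, 0.4, -0.9]
grip_width: 0.616
```

```bash
python3 chk.py q
```

```text
p [0.6011 0.0352 0.2172] pitch 21.51 yaw 84.38 f [-0.1  0.4 -0.9] grip mm 53.61450893912474 t 14.775
tip X,z rel F -0.0057 0.0042
underside height at F: 0.0064
top flange z med 0.1414 351
side flange z med 0.1403 948
```

View pics/zq.png

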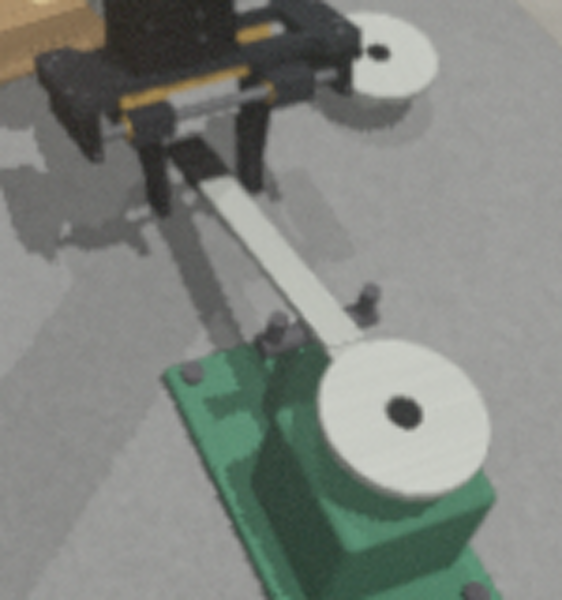

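Call:
play_rows(
  targets="0 0 -1 0 0 0 0.3; 0 0 -2 0 0 0 0.3; 0 0 -3 0 0 0 0.3; 0 0 -4 0 0 0 0.3; 0 0 -3 0 0 0 0.3; 0 0 0 0 0 0 0.3; 0 0 0 0 0 0 0.3; 0 0 0 0 0 0 0.3; 0 0 0 0 0 0 0.3",
)

```text
time: 16.0
position: [0.6032, 0.0868, 0.3475]
tool_rot: [2.109, 1.92, -0.381]
ft_force: [0.1, 0.5, 0.4]
grip_width: 0.65
```

```bash
python3 chk.py r
```

```text
p [0.6032 0.0868 0.3475] pitch 21.41 yaw 84.42 f [0.1 0.5 0.4] grip mm 56.54646447298378 t 16.0
tip X,z rel F -0.0575 0.1342
underside height at F: 0.1568
top flange z med 0.1419 343
side flange z med 0.1403 944
```

View pics/r_side.png

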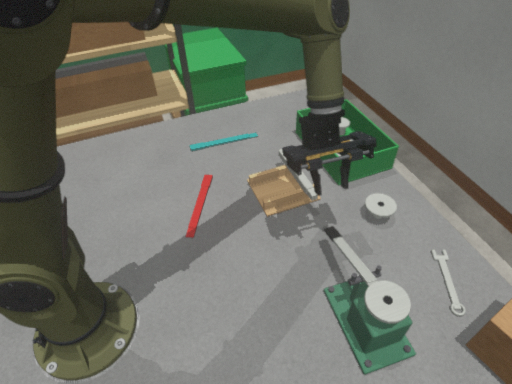

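Call:
play_rows(
  targets="0 0 0 0 0 0 0.3; 0 0 0 0 0 0 0.3; 0 0 0 0 0 0 0.3; 0 0 0 0 0 0 0.3; 0 0 0 0 0 0 0.3; 0 0 0 0 0 0 0.3; 0 0 0 0 0 0 0.3; 0 0 0 0 0 0 0.3",
)

```text
time: 17.1
position: [0.6032, 0.0865, 0.3468]
tool_rot: [2.109, 1.92, -0.382]
ft_force: [0.2, 0.6, -0.3]
grip_width: 0.652
```

```bash
python3 chk.py s; python3 - <<'E'
from h import *
a=pickle.load(open("r.pkl","rb"))["side"]["pixels"];b=pickle.load(open("s.pkl","rb"))["side"]["pixels"]
print("changed px on bar/fixture",(cv2.absdiff(a,b)[215:370,315:430].max(-1)>40).sum())
print(ctrl.close_job())
E
```

```text
p [0.6032 0.0865 0.3468] pitch 21.42 yaw 84.43 f [ 0.2  0.6 -0.3] grip mm 56.70892787777207 t 17.1
tip X,z rel F -0.0572 0.1335
underside height at F: 0.156
top flange z med 0.1414 352
side flange z med 0.1402 941
changed px on bar/fixture 0
the job is handed in; nothing more can be done
None
```

The bush is levered up about 8 mm and stayed there. I took the pry bar from the rest and laid it between the guide pins with its tip under the flange. I then re-gripped it by the rubber handle, pressed that end down, let go and backed off. The job was handed in at about 17 s.

- **Bush height:** the flange top rose from 133.4 to 141.4 mm in the top camera and from 132.2 to 140.2 mm in the side camera. The two cameras differ by about 1.2 mm in absolute height but agree on the 8 mm rise.
- **Bar at rest:** it lies on the fulcrum with its tip under the raised flange. No pixels changed on the bar or fixture over the last second before hand-in.
- **Forces and contact:** the wrist force readings were at most about 6 N, and the gripper never touched the bush.
- **Check that disagreed:** while pressing, the bar position worked out from the gripper read 5–7 mm too high at the fulcrum. I took this as the bar turning slightly in the grip, and relied on the camera measurements of the flange instead.

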